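# Roll a spacer sleeve onto the gauge line and record it

## Robot

A 7-joint arm with a two-finger parallel gripper is mounted at the origin on the work surface. World frame = base frame: x ahead of the robot, y to its left, z up, the work surface at z = 0. Lengths are in m, angles in rad, forces in N, time in s.
With the tool pointing down it reaches from about 0.4 to 0.85 m from the base axis. Payload 4.5 kg.
Tool frame: the origin (TCP) lies midway between the tips of the shut fingers; the grasp point (between the pads) lies 19 mm behind it; y points along the fingers, z is the direction in which the jaws open and shut, and the axes are right-handed (so a half turn about y gives the same grasp; the last joint's range is limited). The gripper opens to 88 mm and grips with 3 to 60 N. Pads are 18 mm wide; open, the fingers measure 123 mm over their backs; the gripper's body (75 mm by 187 mm) begins 45 mm behind the grasp point.
Start: joints at [-1.189, 0.689, -0.195, 1.565, 0.157, 0.902, -0.215], TCP at [0.213, 0.588, 0.239] pointing down, gripper open.
Joint ranges: [-3.01, 3.01], [-0.46, 2.08], [-1.47, 1.51], [0.13, 2.56], [-1, 4.14], [0.04, 2.09], [-2.66, 2.66]. Speed limits (rad/s): [2.57, 2.57, 3.14, 3.14, 3.14, 3.14, 3.14].

## Interface

Orientations are given as a unit quaternion [x, y, z, w].
In Python, from plant import r, snapshot, get_calibration, job, boxes_of gives the robot as it stands. The module is installed in compiled form; this text tells all that it offers.
- The arm moves only by the shell command python3 -m handwheel 'ROWS' [OPENING] [FORCE]. ROWS is JSON, a list that holds one entry, the list of rows, each a list of 6 numbers: the shift along the tool's x, y, z as a fraction of full scale, then the turn, a rotation vector about the tool's x, y, z as a fraction of full scale. In form: [[[x, y, z, wx, wy, wz], ...]]. A call has 1 to 12 rows; each row is the pose to reach, as a shift and turn from the pose commanded when the call began, along the tool's axes at that moment, turning the shorter way round; what a row does not reach only later rows make up. Full scale, the value 1, is 100 cm for a shift and 180 degrees for a turn. A row lasts 1/12 s, in which the tool goes at most 41.7 mm and 7.16 degrees, less where a joint would pass 70% of its speed; a pose out of reach is approached as far as the arm can. A call with a number of a shift or a turn outside -1 to 1 is refused whole. A call with a gripper value outside its range is refused whole. OPENING is the opening, from -1 (shut) to 1 (fully open), set as the call begins (- or left out, the last holds). The fingers move at their own pace and stop on an object; FORCE is the grip in N (left out, the last holds). Time passes only in rows, so rows that repeat a pose let the fingers close. It gives the time, the measured TCP pose, the force and the opening at its end, in the units of the state.
- r.get_state(): the state, without advancing time (a new reading comes with each control period).
- snapshot(name): name is "scene" or "top"; returns the picture (400x640x3 uint8, red, green, blue); there is no depth.
- get_calibration(name): a dict with "fx", "fy", "cx", "cy" (pixels), "T" (4x4, takes a point from camera to world coordinates). Camera axes: x right, y down, z forward; pixel columns grow to the right and rows downward; lengths in m; the calibration is good to about 2 mm. A picture is of the moment at which its call begins. get_calibration takes no time and is no camera call.
- job.finish_job(): hands the job in, once; it reports no verdict.
Trained networks look in the newest picture that a camera, given by its name, has taken for a name from the list of things; names that differ only in an ending like _2 or _b are one class to them, and where a whole thing is asked for, a point or a joint stands for the part that bears it (a point fixed in the world has none). Each returns a list of dicts, best first, with "confidence" (0 to 1); they miss things now and then, are a little off and sometimes report something else, mostly with a low value. They report only what shows in the picture. A call takes as long as a camera call. They do not tell look-alikes from the thing itself.
- boxes_of(thing, camera): "bbox" ([left, top, right, bottom] in pixels, round what is visible of it).
The state is a dict: "clock": time; "q": joint angles; "qd": joint speeds; "joint_torque": joint torques, N m; "tool_pos": TCP position; "eef_rot": TCP orientation; "contact_force": force on the tool from outside, world axes, zero at the start; "moment": the same for the moment, N m; "opening": opening from 0.0 (shut) to 1.0 (fully open).
Only numpy, scipy, OpenCV 4.12 (cv2) and the standard library are available. Lean on these libraries where they do the work, as an engineer would, in place of code of your own. Each camera call takes 0.05 s, during which the arm holds its last target. There are 200 camera calls.

## Task

Without picking it up, push the top of the lying steel sleeve sideways with the fingertips so that it rolls over the plate and comes to rest lengthwise on the yellow line, centred over it. With it lying there, press the green button so that the gauge records it. Never lift the sleeve off the plate, and leave the two bolts and the brass collar where they stand.

Things in the scene. Friction and masses are not known exactly. Their poses are not given: they have to be found in the camera images.
- sleeve: Loose steel sleeve, 36 mm diameter, 100 mm long, about 0.45 kg, lying on the plate beside the yellow line, nearly parallel to it, red stripe up. Origin at the cylinder's middle, x along its axis; y and z turn as it rolls. Stops at once after a slow push. A tip pressed on its top with 2 to 5 N and moved sideways turns it; it travels half as far as the tip, so use short strokes. A tip pushed against its side jams it.
- plate: Fixed level steel plate, 280 (x) by 350 (y) by 10 mm. Origin: centre of its underside, z up; top face at z = 10 mm. Yellow line, 8 mm wide, flush, along its x axis at y = 0, x = -130 to 90 mm. Bars 10 mm wide, 8 mm above the top face, at y = +/-167 mm. Blue gauge head (50 in x, 70 in y, top 75 mm above the bench) at x = 163 mm.
- line (a point): Point on the yellow line: on the plate's top face over the plate's origin; x along the line, y across it.
- record (a joint): Travel of the green spring push button: 0 m up, 0.006 m fully down, which takes about 5 N; it springs back. It records above 0.004 m.
- record_top (a point): Centre of the top face of the green button (32 mm in diameter) in its yellow housing, which stands fixed on the bench beside the plate, on its left or right; pressed straight down.
- bolt: Bystander: black hex bolt with nut standing on its head on the plate, on the other side of the line from the sleeve, 65 mm tall, about 42 mm wide at the head. Origin at the centre of its underside.
- tall_bolt: Bystander: black hex bolt with nut standing on its head on the bench, 75 mm tall, about 42 mm wide. Origin at the centre of its underside.
- collar: Bystander: brass collar standing flat on the bench beside the plate, 46 mm across, 22 mm high. Origin at the centre of its underside.
Mind the look-alikes: they are no part of the job. Several things have the shape of the sleeve; the one meant has the colours described above.

How it is judged:
On the way, in this order (a step that is already met when the one before it is completed fails the run):
1. the sleeve has rolled: it has turned more than about 115 degrees about its axis (angle between sleeve's own z axis and vertical above 2 rad and angle between sleeve's own x axis and vertical between 1.4 and 1.74 rad).
2. the sleeve lies at rest on the yellow line, let go by the fingers (y of sleeve in the frame of plate between -0.007 and 0.007 m and x of sleeve in the frame of plate between -0.07 and 0.06 m and z of sleeve in the frame of plate between 0.024 and 0.032 m and angle between the x axis of sleeve and the x axis of plate, either way round below 0.14 rad and linear speed of sleeve below 0.01 m/s and contact force between the fingers and sleeve below 0.1 N), for 0.2 s.
3. the green button is pressed down (value of joint record above 0.004 m), for 0.05 s.
At the end, for the whole second after the job is handed in: Sleeve at rest on the plate, axis within 7 mm and 8 degrees of the yellow line, middle no further than 70 mm (robot side) or 60 mm (gauge side) along it from the listed line point; button pressed after that and up again; bolts and collar upright, within 20 mm of their starts (y of sleeve in the frame of plate between -0.007 and 0.007 m and x of sleeve in the frame of plate between -0.07 and 0.06 m and z of sleeve in the frame of plate between 0.024 and 0.032 m and angle between the x axis of sleeve and the x axis of plate, either way round below 0.14 rad and linear speed of sleeve below 0.01 m/s and value of joint record below 0.002 m and distance of each of bolt, tall_bolt, collar from where it was at the start of the episode below 0.02 m and angle between each of bolt, tall_bolt, collar's own z axis and vertical below 0.2 rad); the robot touches nothing.
It fails at once if the sleeve is lifted more than 8 mm off the plate, or leaves it (z of sleeve in the frame of plate above 0.036 m or z of sleeve in the frame of plate below 0.02 m).
It fails at once if the button is pressed while the sleeve is not on the line (value of joint record above 0.004 m and not (y of sleeve in the frame of plate between -0.007 and 0.007 m and x of sleeve in the frame of plate between -0.07 and 0.06 m and z of sleeve in the frame of plate between 0.024 and 0.032 m and angle between the x axis of sleeve and the x axis of plate, either way round below 0.14 rad)).
It fails at once if the bolt on the plate is knocked over or shifted by more than 20 mm (distance of bolt from where it was at the start of the episode above 0.02 m or angle between bolt's own z axis and vertical above 0.3 rad).
It fails at once if the tall bolt is knocked over or shifted by more than 20 mm (distance of tall_bolt from where it was at the start of the episode above 0.02 m or angle between tall_bolt's own z axis and vertical above 0.3 rad).
It fails at once if the brass collar is knocked over or shifted by more than 20 mm (distance of collar from where it was at the start of the episode above 0.02 m or angle between collar's own z axis and vertical above 0.3 rad).
It also fails if it takes over 72 s, if anything falls off the work surface, if the arm or the gripper's body presses on something with over 40 N, if the wrist force passes 120 N, or if a joint passes its speed limit or range.

## Working session

There is one attempt and no reset: what is moved stays moved. The work goes in short steps, Python scripts to look and compute and a shell command to move; the robot and the scene stay as the last step left them, time stands still between calls to the robot, and variables do not carry over. Pictures are saved under pics/ and viewed, about 8 in all and at most 12, crops included, and the job is handed in when it is done.

```bash
mkdir -p pics; cat > h.py <<'E'
import numpy as np,cv2
from plant import r,snapshot,get_calibration,job,boxes_of
def save(cam,name):
    im=snapshot(cam); cv2.imwrite('pics/'+name,im[:,:,::-1]); return im
def px2w(cam,u,v,z):
    c=get_calibration(cam);T=np.array(c['T'])
    d=T[:3,:3]@np.array([(u-c['cx'])/c['fx'],(v-c['cy'])/c['fy'],1]);o=T[:3,3]
    return o+d*(z-o[2])/d[2]
def w2px(cam,p):
    c=get_calibration(cam);T=np.linalg.inv(np.array(c['T']))
    q=T[:3,:3]@np.array(p)+T[:3,3]
    return np.array([c['fx']*q[0]/q[2]+c['cx'],c['fy']*q[1]/q[2]+c['cy']])
def axes():
    from scipy.spatial.transform import Rotation as R
    return R.from_quat(r.get_state()['eef_rot']).as_matrix()
E
python3 - <<'E'
from h import *
np.set_printoptions(precision=4,suppress=True)
save('top','t0.png');save('scene','s0.png')
for n in ['sleeve','plate','record','bolt','tall_bolt','collar']:
    for b in boxes_of(n,'top')[:4]: print(n,np.round(b['bbox']),round(b['confidence'],2))
s=r.get_state();print(s);print(axes());
for c in('top','scene'):print(get_calibration(c))
E
```

```text
sleeve [284. 182. 298. 219.] 0.96
sleeve [246. 280. 270. 324.] 0.86
sleeve [200. 240. 226. 284.] 0.85
sleeve [251. 122. 398. 258.] 0.51
plate [251. 121. 399. 257.] 0.96
record [214. 208. 226. 222.] 0.47
bolt [359. 177. 376. 190.] 0.63
tall_bolt [194. 130. 213. 150.] 0.62
{'clock': 0.4, 'q': array([-1.1892,  0.6892, -0.1946,  1.5654,  0.1573,  0.9025, -0.2151]), 'qd': array([ 0.001 , -0.0003, -0.0002, -0.0011, -0.0004, -0.0007, -0.0018]), 'joint_torque': array([  0.0012, -52.6963,  -1.2648, -15.35  ,  -0.052 ,   0.0016,
         0.0001]), 'tool_pos': array([0.213 , 0.5875, 0.2386]), 'eef_rot': array([ 0.6965, -0.1224,  0.1223, -0.6964]), 'contact_force': array([ 0.2721, -0.2045,  0.0171]), 'moment': array([ 0.0016,  0.0402, -0.0695]), 'opening': 0.998772167176684}
[[ 0.9401 -0.0001  0.3408]
 [-0.3408 -0.0001  0.9401]
 [-0.     -1.     -0.0001]]
{'fx': 374.3117936094116, 'fy': 374.3117936094116, 'cx': 319.53291050723755, 'cy': 196.59127607556633, 'T': array([[ 0.0102, -0.9861,  0.1658,  0.3983],
       [-0.9997, -0.0063,  0.0242,  0.0094],
       [-0.0228, -0.166 , -0.9859,  0.9925],
       [ 0.    ,  0.    ,  0.    ,  1.    ]])}
{'fx': 488.5138103581352, 'fy': 488.5138103581352, 'cx': 326.3291244526233, 'cy': 195.85195570420825, 'T': array([[ 0.6811,  0.4846, -0.549 ,  1.1677],
       [ 0.7322, -0.4424,  0.5179, -0.5279],
       [ 0.0081, -0.7547, -0.6561,  0.7712],
       [ 0.    ,  0.    ,  0.    ,  1.    ]])}
```

View pics/t0.png

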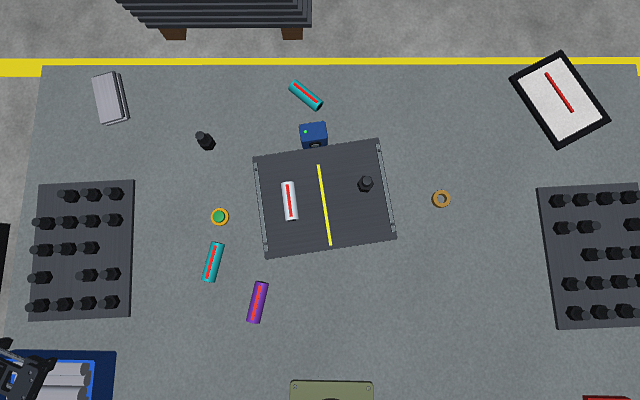

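View pics/s0.png

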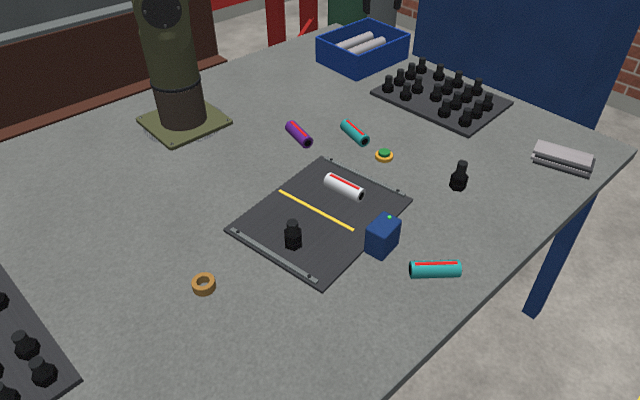

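```bash
cat >> h.py <<'E'
def mask(im,kind):
    h=cv2.cvtColor(im,cv2.COLOR_RGB2HSV).astype(int);H,S,V=h[...,0],h[...,1],h[...,2]
    return {'yellow':(H>20)&(H<35)&(S>130)&(V>120),'white':(S<60)&(V>140),'red':((H<8)|(H>172))&(S>130)&(V>90),'green':(H>45)&(H<75)&(S>120)}[kind]
def fit(m,roi):
    x0,y0,x1,y1=roi;v,u=np.nonzero(m[y0:y1,x0:x1]);return np.c_[u+x0,v+y0].astype(float)
E
cat > see.py <<'E'
from h import *
np.set_printoptions(precision=4,suppress=True)
def plate(im):
    p=fit(mask(im,'yellow'),(305,155,345,255))
    w=np.array([px2w('top',a,b,.01) for a,b in p]);c=w.mean(0)
    d=np.linalg.svd(w-c)[2][0];d*=np.sign(d[0]);t=(w-c)@d
    # mid of line is plate x=-0.020
    mid=c+d*(t.max()+t.min())/2
    return mid+0.02*d,d,t.max()-t.min()
def sleeve(im,roi=(270,165,345,235)):
    p=fit(mask(im,'white')|mask(im,'red'),roi)
    (u,v),sz,a=cv2.minAreaRect(p.astype(np.float32))
    w=np.array([px2w('top',a,b,.036) for a,b in p]);c=w.mean(0)
    d=np.linalg.svd(w-c)[2][0];d*=np.sign(d[0])
    t=(w-c)@d
    return px2w('top',u,v,.028),d,np.ptp(t),(u,v),sz
if __name__=='__main__':
    im=snapshot('top')
    O,d,L=plate(im);n=np.array([-d[1],d[0],0])
    print('plate',O,d,L,'yaw',np.degrees(np.arctan2(d[1],d[0])))
    s,e,l,uv,sz=sleeve(im)
    print('sleeve',s,e,l,uv,sz,'yaw',np.degrees(np.arctan2(e[1],e[0])),'in plate',(s-O)@d,(s-O)@n)
    print('state',r.get_state()['clock'],r.get_state()['tool_pos'],r.get_state()['contact_force'])
E
python3 see.py; python3 - <<'E'
from see import *
im=snapshot('top')
p=fit(mask(im,'green'),(205,200,235,230));print('btn',p.mean(0),len(p),px2w('top',*p.mean(0),.03))
for n,u,v,z in [('bolt top',366,181,.07),('tall',205,137,.06),('collar',441,198,.011),('gauge',313,130,.075),('teal',213,262,.02)]:print(n,px2w('top',u,v,z))
E
python3 - <<'E'
from see import *
im=cv2.imread('pics/t0.png')[110:270,190:410];cv2.imwrite('pics/c0.png',cv2.resize(im,None,fx=3.6,fy=3.6,interpolation=cv2.INTER_CUBIC))
E
```

```text
plate [0.5641 0.0251 0.01  ] [0.987  0.1607 0.    ] 0.22033405500838235 yaw 9.249508299102489
sleeve [0.5506 0.1128 0.028 ] [ 0.9889  0.1483 -0.    ] 0.10160374342162606 (289.015380859375, 200.12310791015625) (38.69883346557617, 12.651541709899902) yaw 8.53117740961201 in plate 0.0008194745965453392 0.08871988211586888
state 0.45 [0.213  0.5876 0.2387] [ 0.4199 -0.2744  0.5364]
btn [218.125  215.7188] 96 [0.508  0.2964 0.03  ]
bolt top [ 0.5939 -0.0843  0.07  ]
tall [0.7112 0.3335 0.06  ]
collar [ 0.5616 -0.2871  0.011 ]
gauge [0.7256 0.0504 0.075 ]
teal [0.3892 0.306  0.02  ]
```

View pics/c0.png

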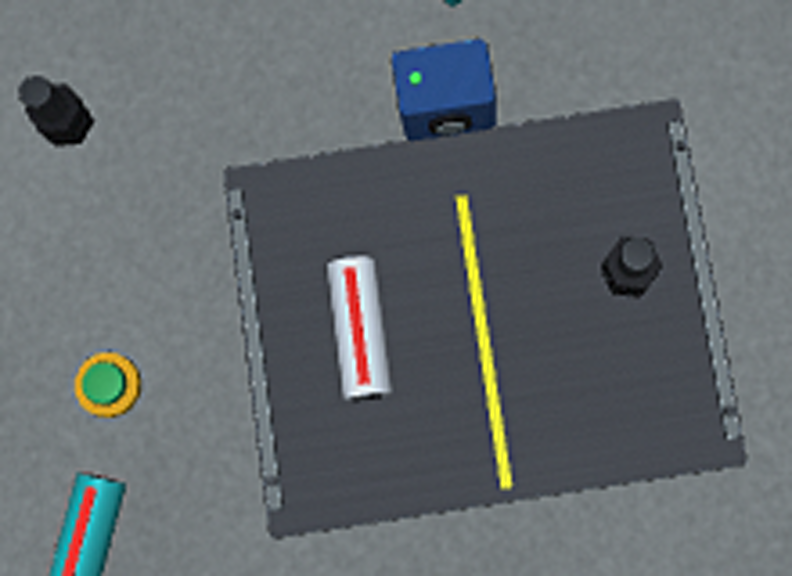

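The white sleeve with the red stripe is at (289,200), the line runs from (319,165) to (330,245), the button is at (218,216), the bolt at (366,184), the tall bolt at (205,140) and the collar at (441,198). Next I move above the sleeve with the jaws shut and tool z along the line.

```bash
python3 -m handwheel '[[[0.24,0.06,-0.165,0,0.17,0],[0.24,0.06,-0.165,0,0.17,0],[0.24,0.06,-0.165,0,0.17,0],[0.24,0.06,-0.165,0,0.17,0],[0.24,0.06,-0.165,0,0.17,0],[0.24,0.06,-0.165,0,0.17,0],[0.24,0.06,-0.165,0,0.17,0],[0.48,0.12,-0.33,0,0.338,0],[0.48,0.12,-0.33,0,0.338,0],[0.48,0.12,-0.33,0,0.338,0],[0.48,0.12,-0.33,0,0.338,0],[0.48,0.12,-0.33,0,0.338,0]]]' -1 20
cat > where.py <<'E'
# offset of tip from sleeve target in tool axes; argv: target xyz
from h import *;import sys
np.set_printoptions(precision=4,suppress=True)
A=axes();s=r.get_state();t=np.array([float(a) for a in sys.argv[1:4]])
print('move in tool axes',A.T@(t-s['tool_pos']),'tool z yaw',np.degrees(np.arctan2(A[1,2],A[0,2])),'tilt',A[2],s['tool_pos'],s['contact_force'],s['clock'],s['opening'])
E
python3 where.py .5496 .119 .09
```

```text
clock: 1.5
tool_pos: [0.499, 0.1879, 0.1376]
eef_rot: [-0.537, 0.459, -0.46, 0.538]
contact_force: [0.8, 0.4, 0.4]
opening: 0.117
move in tool axes [0.0759 0.0477 0.0393] tool z yaw 8.946493434726579 tilt [-0.0002 -1.      0.0008] [0.499  0.1879 0.1376] [0.7518 0.3799 0.419 ] 1.5 0.11685238882230962
```

```bash
python3 -m handwheel '[[[0.076,0.06,0.039,0,0,0],[0.076,0.06,0.039,0,0,0],[0.076,0.06,0.039,0,0,0],[0.076,0.06,0.039,0,0,0],[0.076,0.06,0.039,0,0,0],[0.076,0.06,0.039,0,0,0],[0.076,0.06,0.039,0,0,0],[0.076,0.06,0.039,0,0,0]]]'
python3 where.py .5496 .119 .046; python3 see.py
python3 -c "
from h import *
for c in('scene','top'):save(c,c+'1.png')
im=cv2.imread('pics/scene1.png')[90:310,220:440];cv2.imwrite('pics/c1.png',cv2.resize(im,None,fx=2.7,fy=2.7))"
```

```text
clock: 2.17
tool_pos: [0.5483, 0.1226, 0.0788]
eef_rot: [-0.539, 0.457, -0.457, 0.54]
contact_force: [0.2, -0.7, 0.1]
opening: 0.008
move in tool axes [0.0038 0.0328 0.0007] tool z yaw 9.398205661855512 tilt [-0.0013 -1.      0.0012] [0.5483 0.1226 0.0788] [ 0.2314 -0.7345  0.1185] 2.1667 0.007567665064442437
plate [0.5641 0.0251 0.01  ] [0.987  0.1607 0.    ] 0.22033405500838235 yaw 9.249508299102489
sleeve [0.5362 0.1088 0.028 ] [ 1.     -0.0055 -0.    ] 0.1228769293615327 (290.4104919433594, 205.57859802246094) (46.059051513671875, 11.76257038116455) yaw -0.31662672194700997 in plate -0.014012738395814357 0.08709403987853888
state 2.2167 [0.5483 0.1223 0.0787] [-0.0372 -0.4105  0.6964]
```

View pics/c1.png

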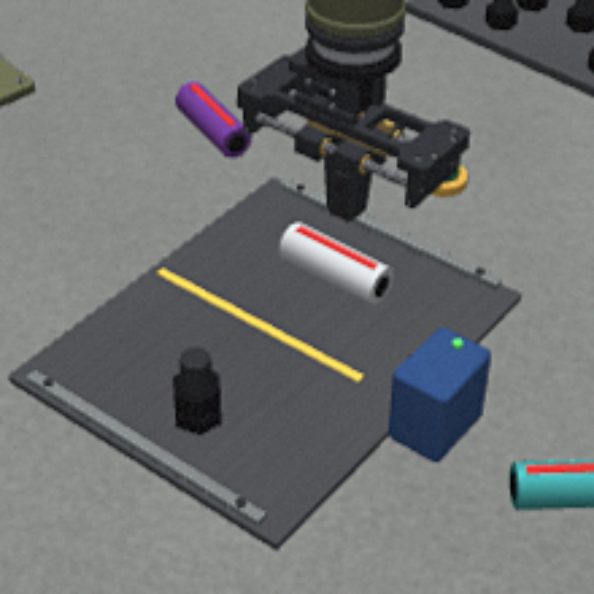

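The shut fingers hang behind and above the sleeve (sleeve at crop (335,260)) and the way down is clear. Descending to contact.

```bash
python3 -m handwheel '[[[0.005,0.015,0,0,0,0],[0.005,0.029,0,0,0,0],[0.005,0.029,0,0,0,0],[0.005,0.029,0,0,0,0],[0.005,0.029,0,0,0,0]]]'
python3 where.py .5496 .119 .046;python3 -m handwheel '[[[0,0.001,0,0,0,0],[0,0.001,0,0,0,0],[0,0.002,0,0,0,0],[0,0.002,0,0,0,0],[0,0.002,0,0,0,0]]]'
```

```text
clock: 2.73
tool_pos: [0.5496, 0.116, 0.0494]
eef_rot: [-0.538, 0.458, -0.458, 0.539]
contact_force: [0.1, 0.0, 0.2]
opening: 0.004
move in tool axes [-0.0029  0.0034  0.0005] tool z yaw 9.259253813883662 tilt [-0.0003 -1.      0.0007] [0.5496 0.116  0.0494] [0.141  0.0226 0.2082] 2.7333 0.004226394379113096
clock: 3.15
tool_pos: [0.5494, 0.1156, 0.047]
eef_rot: [-0.539, 0.458, -0.458, 0.539]
contact_force: [-0.1, 0.0, -0.1]
opening: 0.005
```

```bash
python3 -m handwheel '[[[-0.003,0.001,0,0,0,0],[-0.003,0.001,0,0,0,0],[-0.003,0.001,0,0,0,0],[-0.003,0.001,0,0,0,0]]]'
python3 -m handwheel '[[[0,0.001,0,0,0,0],[0,0.001,0,0,0,0],[0,0.001,0,0,0,0]]]'
```

```text
clock: 3.48
tool_pos: [0.5489, 0.119, 0.0464]
eef_rot: [-0.538, 0.458, -0.458, 0.539]
contact_force: [-1.9, 0.8, 4.8]
opening: 0.004
clock: 3.73
tool_pos: [0.549, 0.1189, 0.0462]
eef_rot: [-0.538, 0.458, -0.458, 0.539]
contact_force: [-2.9, 0.1, 13.7]
opening: 0.009
```

```bash
python3 -m handwheel '[[[0,-0.001,0,0,0,0],[0,-0.001,0,0,0,0],[0.003,-0.001,0,0,0,0],[0.006,-0.001,0,0,0,0],[0.009,-0.001,0,0,0,0],[0.012,-0.001,0,0,0,0],[0.012,-0.001,0,0,0,0]]]'
python3 - <<'E'
from h import *
im=save('scene','s2.png');np.set_printoptions(precision=4,suppress=True)
im=im[90:310,220:440,::-1];cv2.imwrite('pics/c2.png',cv2.resize(im,None,fx=2.7,fy=2.7))
E
```

```text
clock: 4.32
tool_pos: [0.551, 0.106, 0.0463]
eef_rot: [-0.538, 0.458, -0.459, 0.538]
contact_force: [-1.0, -1.0, 6.6]
opening: 0.002
```

View pics/c2.png

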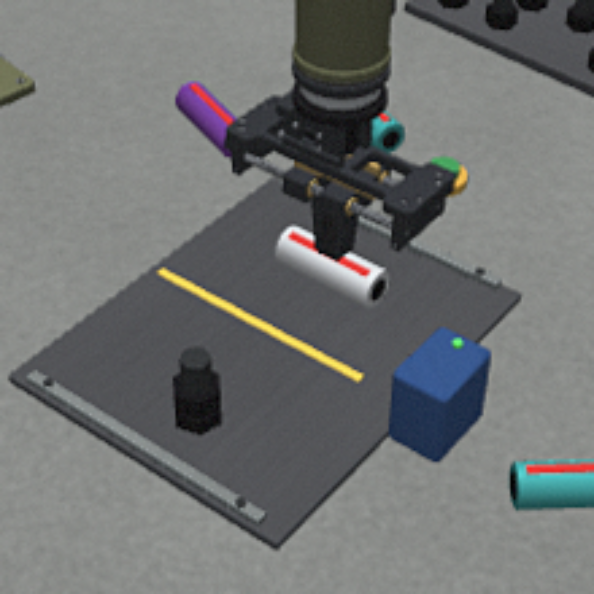

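The stripe has turned towards the line, so it rolls. I continue with stroke, lift, step back, lower.

```bash
python3 -m handwheel '[[[0.003,0,0,0,0,0],[0.006,0,0,0,0,0],[0.009,0,0,0,0,0],[0.012,0,0,0,0,0],[0.012,0,0,0,0,0],[0.012,-0.006,0,0,0,0],[0,-0.006,0,0,0,0],[0,-0.006,0,0,0,0],[0,-0.003,0,0,0,0],[0,-0.001,0,0,0,0],[0,0,0,0,0,0],[0,0,0,0,0,0]]]'
python3 -m handwheel '[[[0.003,0,0,0,0,0],[0.006,0,0,0,0,0],[0.009,0,0,0,0,0],[0.012,0,0,0,0,0],[0.015,0,0,0,0,0],[0.018,0,0,0,0,0],[0.021,0,0,0,0,0],[0.024,0,0,0,0,0],[0.024,0,0,0,0,0]]]'
python3 - <<'E'
from h import *
from see import *
im=save('scene','s3.png')
p=fit(mask(im,'white')|mask(im,'red'),(300,160,375,215))
print(cv2.minAreaRect(p.astype(np.float32)))
im0=cv2.imread('pics/s0.png')[:,:,::-1].copy();print(cv2.minAreaRect(fit(mask(im0,'white')|mask(im0,'red'),(300,160,375,215)).astype(np.float32)))
im=im[90:310,220:440,::-1];cv2.imwrite('pics/c3.png',cv2.resize(im,None,fx=2.7,fy=2.7))
O,d,L=plate(snapshot('top'));n=np.array([-d[1],d[0],0]);t=r.get_state()['tool_pos'];print((t-O)@d,(t-O)@n)
E
```

```text
clock: 5.37
tool_pos: [0.5507, 0.1065, 0.0463]
eef_rot: [0.539, -0.458, 0.458, -0.538]
contact_force: [-1.1, 0.4, 9.1]
opening: 0.003
clock: 6.12
tool_pos: [0.5545, 0.0817, 0.0463]
eef_rot: [0.539, -0.458, 0.459, -0.538]
contact_force: [-0.9, -0.3, 9.0]
opening: 0.002
((337.0, 181.5), (43.0, 74.0), 90.0)
((337.0, 179.0), (74.0, 38.0), 0.0)
-0.0004199181055099689 0.058022318978481015
```

View pics/c3.png

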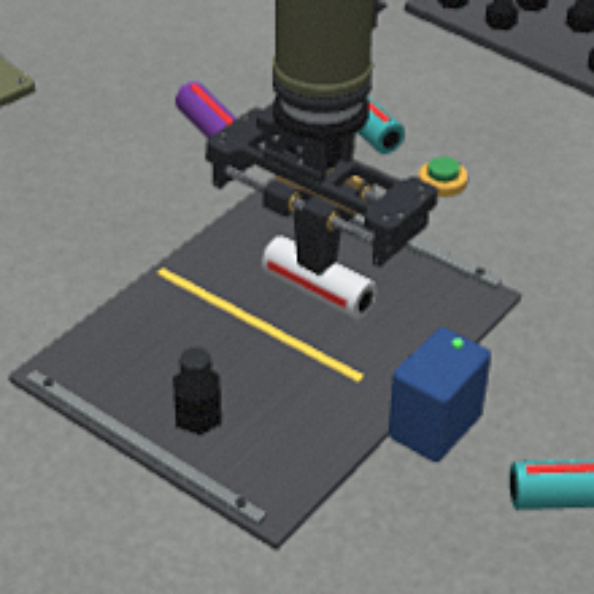

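```bash
python3 -m handwheel '[[[0,-0.006,0,0,0,0],[-0.012,-0.006,0,0,0,0],[-0.012,-0.006,0,0,0,0],[-0.012,-0.0025,0,0,0,0],[-0.012,-0.0015,0,0,0,0],[-0.012,-0.0005,0,0,0,0],[-0.012,-0.0005,0,0,0,0]]]'
python3 -m handwheel '[[[0.003,0,0,0,0,0],[0.006,0,0,0,0,0],[0.009,0,0,0,0,0],[0.012,0,0,0,0,0],[0.015,0,0,0,0,0],[0.018,0,0,0,0,0],[0.021,0,0,0,0,0],[0.024,0,0,0,0,0],[0.024,0,0,0,0,0]]]'
python3 -m handwheel '[[[0,-0.006,0,0,0,0],[-0.012,-0.006,0,0,0,0],[-0.012,-0.006,0,0,0,0],[-0.012,-0.002,0,0,0,0],[-0.012,-0.001,0,0,0,0],[-0.012,0,0,0,0,0],[-0.012,0,0,0,0,0]]]'
python3 -m handwheel '[[[0.003,0,0,0,0,0],[0.006,0,0,0,0,0],[0.009,0,0,0,0,0],[0.012,0,0,0,0,0],[0.015,0,0,0,0,0],[0.018,0,0,0,0,0],[0.021,0,0,0,0,0],[0.024,0,0,0,0,0],[0.024,0,0,0,0,0]]]'
python3 - <<'E'
from h import *
from see import *
im=save('scene','s4.png')
im=im[90:310,220:440,::-1];cv2.imwrite('pics/c4.png',cv2.resize(im,None,fx=2.7,fy=2.7))
O,d=np.array([.5641,.0251,.01]),np.array([.987,.1607,0]);n=np.array([-d[1],d[0],0]);t=r.get_state()['tool_pos'];print((t-O)@d,(t-O)@n)
E
```

```text
clock: 6.8
tool_pos: [0.5524, 0.0945, 0.0464]
eef_rot: [0.539, -0.458, 0.458, -0.538]
contact_force: [-1.4, 0.6, 4.4]
opening: 0.003
clock: 7.55
tool_pos: [0.5563, 0.0696, 0.0464]
eef_rot: [0.539, -0.459, 0.459, -0.538]
contact_force: [-1.6, -1.5, 4.6]
opening: 0.005
clock: 8.13
tool_pos: [0.5544, 0.0827, 0.0464]
eef_rot: [0.539, -0.458, 0.458, -0.538]
contact_force: [-1.0, 0.8, 3.2]
opening: 0.008
clock: 8.88
tool_pos: [0.5583, 0.0577, 0.0464]
eef_rot: [0.539, -0.458, 0.459, -0.538]
contact_force: [-1.6, 0.2, 4.6]
opening: 0.005
-0.0005180348534702784 0.0334402068737607
```

View pics/c4.png

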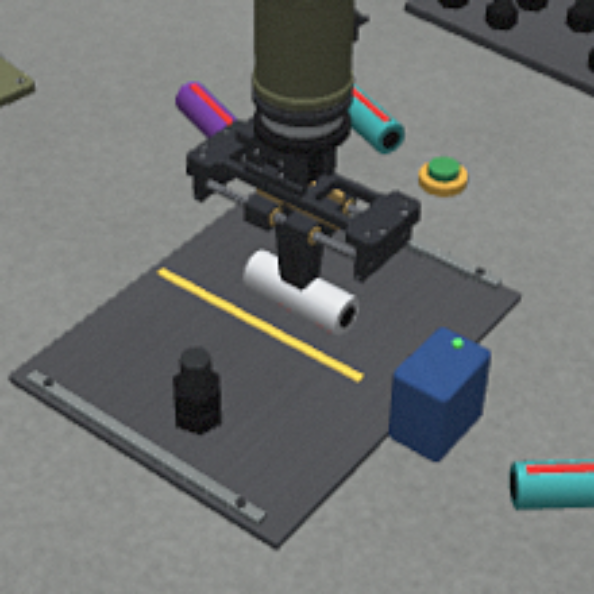

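Steady: the stripe is now underneath and the axis is parallel to the line. Three more strokes, then I lift and step aside to measure.

```bash
for i in 1 2 3; do python3 -m handwheel '[[[0,-0.006,0,0,0,0],[-0.012,-0.006,0,0,0,0],[-0.012,-0.006,0,0,0,0],[-0.012,-0.002,0,0,0,0],[-0.012,-0.001,0,0,0,0],[-0.012,0,0,0,0,0],[-0.012,0,0,0,0,0]]]' | grep force
python3 -m handwheel '[[[0.003,0,0,0,0,0],[0.006,0,0,0,0,0],[0.009,0,0,0,0,0],[0.012,0,0,0,0,0],[0.015,0,0,0,0,0],[0.018,0,0,0,0,0],[0.021,0,0,0,0,0],[0.024,0,0,0,0,0],[0.024,0,0,0,0,0]]]' | grep -E "pos|force"; done
python3 -m handwheel '[[[0,-0.03,0,0,0,0],[0,-0.06,0,0,0,0],[-0.04,-0.06,0,0,0,0],[-0.08,-0.06,0,0,0,0],[-0.12,-0.06,0,0,0,0],[-0.16,-0.06,0,0,0,0],[-0.2,-0.06,0,0,0,0],[-0.2,-0.06,0,0,0,0],[-0.2,-0.06,0,0,0,0]]]'
python3 see.py; python3 - <<'E'
from h import *
im=save('top','t5.png')
im=im[110:270,190:410,::-1];cv2.imwrite('pics/c5.png',cv2.resize(im,None,fx=3.6,fy=3.6,interpolation=cv2.INTER_CUBIC))
E
```

```text
contact_force: [-1.0, -0.5, 3.4]
tool_pos: [0.5602, 0.0459, 0.0464]
contact_force: [-1.8, -0.6, 6.2]
contact_force: [-1.2, -0.5, 3.9]
tool_pos: [0.5621, 0.0341, 0.0463]
contact_force: [-2.3, -1.0, 5.0]
contact_force: [-0.9, -0.1, 2.2]
tool_pos: [0.5641, 0.0223, 0.0464]
contact_force: [-1.8, -0.4, 4.5]
clock: 13.68
tool_pos: [0.5313, 0.2249, 0.1059]
eef_rot: [-0.539, 0.457, -0.456, 0.541]
contact_force: [0.4, -1.9, -0.2]
opening: 0.003
plate [0.5641 0.0251 0.01  ] [0.987  0.1606 0.    ] 0.2203335143184616 yaw 9.240862659614608
sleeve [0.5639 0.0259 0.028 ] [0.9897 0.143  0.    ] 0.10169017712088965 (322.25994873046875, 195.31997680664062) (38.608036041259766, 13.435029029846191) yaw 8.223025452621197 in plate -1.6199665834832445e-05 0.0009063202017530593
state 13.7333 [0.5321 0.2216 0.1059] [ 0.6985 -0.5147 -0.4479]
```

View pics/c5.png

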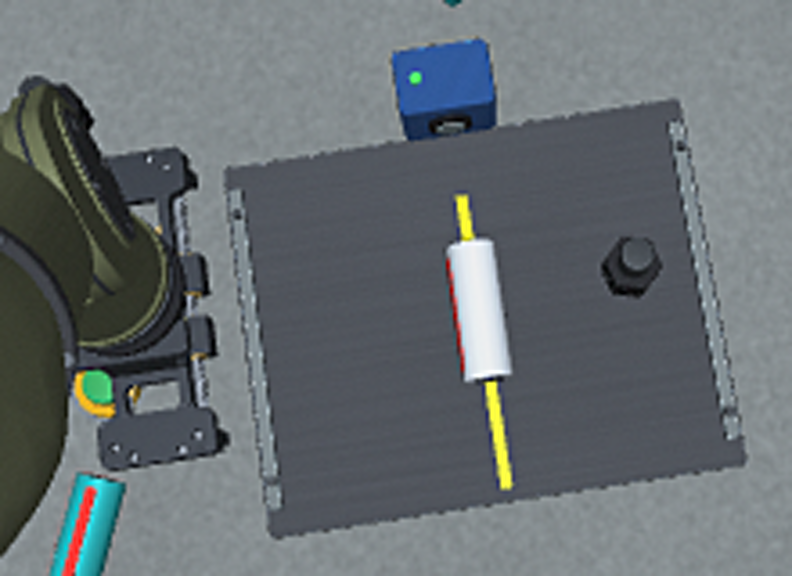

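The sleeve lies on the line: 1 mm off, 1° off, bolt untouched. Next I triangulate the button.

```bash
python3 - <<'E'
from h import *
np.set_printoptions(precision=4,suppress=True)
P=[]
for c,f,roi in(('top','t0.png',(205,200,235,230)),('scene','s0.png',(370,145,400,165))):
    im=cv2.imread('pics/'+f)[:,:,::-1].copy();p=fit(mask(im,'green'),roi);print(c,p.mean(0),len(p),p.min(0),p.max(0));P.append((c,p.mean(0)))
from scipy.optimize import least_squares
s=least_squares(lambda x:np.r_[w2px(*[P[0][0],x])-P[0][1],w2px(P[1][0],x)-P[1][1]],[.5,.3,.03]);print(s.x,s.fun)
E
python3 where.py .508 .2964 .06
```

```text
top [218.125  215.7188] 96 [213. 211.] [224. 221.]
scene [384.058 152.   ] 69 [379. 149.] [389. 156.]
[0.5095 0.3005 0.016 ] [ 0.0418  0.0363  0.0536 -0.0143]
move in tool axes [-0.0797  0.0459 -0.012 ] tool z yaw 9.174572331325292 tilt [ 0.0014 -1.     -0.0001] [0.5325 0.2197 0.106 ] [-0.4739 -0.4219 -0.1218] 13.7833 0.004194733498619447
```

```bash
python3 -m handwheel '[[[-0.041,0,-0.011,0,0,0],[-0.082,0,-0.011,0,0,0],[-0.082,0.03,-0.011,0,0,0],[-0.082,0.06,-0.011,0,0,0],[-0.082,0.06,-0.011,0,0,0],[-0.082,0.06,-0.011,0,0,0]]]'
python3 where.py .509 .299 .03
python3 - <<'E'
from h import *
im=save('scene','s6.png')
im=im[60:240,280:500,::-1];cv2.imwrite('pics/c6.png',cv2.resize(im,None,fx=3,fy=3))
E
```

```text
clock: 14.28
tool_pos: [0.5082, 0.2971, 0.0453]
eef_rot: [0.539, -0.459, 0.459, -0.536]
contact_force: [-0.1, 0.1, 0.0]
opening: 0.009
move in tool axes [-0.0018  0.0153  0.0012] tool z yaw 9.041071703572891 tilt [ 0.0031 -1.     -0.003 ] [0.5082 0.2971 0.0453] [-0.141   0.1338  0.0411] 14.2833 0.008962910873412295
```

View pics/c6.png

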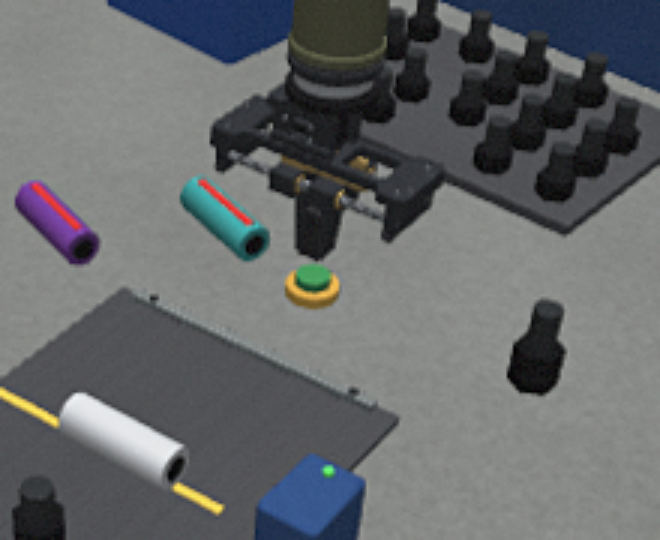

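The tip is right above the button (crop (312,275)), which stands proud of its housing. Lowering in steps.

```bash
for i in 1 2 ; do python3 -m handwheel '[[[0,0.004,0,0,0,0],[0,0.008,0,0,0,0],[0,0.008,0,0,0,0],[0,0.008,0,0,0,0]]]' | grep -E "pos|force"; done
for i in 1 2 3; do python3 -m handwheel '[[[0,0.001,0,0,0,0],[0,0.001,0,0,0,0],[0,0.001,0,0,0,0]]]' | grep -E "pos|force"; done
```

```text
tool_pos: [0.5085, 0.3002, 0.0389]
contact_force: [0.7, 0.4, 0.7]
tool_pos: [0.5079, 0.3003, 0.03]
contact_force: [0.7, 0.2, -0.3]
tool_pos: [0.5081, 0.3004, 0.0293]
contact_force: [-0.4, 0.4, -0.4]
tool_pos: [0.5081, 0.3003, 0.0283]
contact_force: [0.4, 0.6, 0.0]
tool_pos: [0.5081, 0.3003, 0.0273]
contact_force: [0.2, 0.5, -0.2]
```

```bash
for i in 1 2 3 4 5 6 7; do python3 -m handwheel '[[[0,0.001,0,0,0,0],[0,0.001,0,0,0,0],[0,0.001,0,0,0,0]]]' | grep -E "pos|force"; done
```

```text
tool_pos: [0.5081, 0.3003, 0.0263]
contact_force: [-0.4, -0.3, -0.5]
tool_pos: [0.5081, 0.3003, 0.0253]
contact_force: [0.1, -0.4, 0.4]
tool_pos: [0.5081, 0.3003, 0.0243]
contact_force: [-0.0, -0.6, 0.3]
tool_pos: [0.5081, 0.3003, 0.0233]
contact_force: [-0.5, -0.4, 0.1]
tool_pos: [0.5083, 0.3004, 0.0224]
contact_force: [-0.2, 0.1, 1.0]
tool_pos: [0.5083, 0.3004, 0.0214]
contact_force: [-0.3, 0.3, 2.9]
tool_pos: [0.5082, 0.3004, 0.0204]
contact_force: [-0.1, -0.5, 2.7]
```

```bash
for i in 1 2 3 4 5; do python3 -m handwheel '[[[0,0.001,0,0,0,0],[0,0.001,0,0,0,0],[0,0.001,0,0,0,0]]]' | grep -E "pos|force"; done
```

```text
tool_pos: [0.5082, 0.3004, 0.0194]
contact_force: [-0.6, -0.3, 2.1]
tool_pos: [0.5083, 0.3004, 0.0184]
contact_force: [-0.6, 0.9, 3.2]
tool_pos: [0.5083, 0.3004, 0.0174]
contact_force: [-0.4, -1.5, 5.0]
tool_pos: [0.5083, 0.3004, 0.0165]
contact_force: [-0.7, 0.0, 5.7]
tool_pos: [0.5082, 0.3004, 0.0164]
contact_force: [-1.3, -1.7, 13.1]
```

The force jumped at z = 0.0164, so the button reached its end stop, about 6 mm of travel from first contact. Now I retreat and check.

```bash
python3 -m handwheel '[[[0,0,0,0,0,0],[0,-0.02,0,0,0,0],[0,-0.05,0,0,0,0],[0,-0.09,0,0,0,0],[0,-0.13,0,0,0,0],[-0.04,-0.13,0,0,0,0],[-0.07,-0.13,0,0,0,0],[-0.07,-0.13,0,0,0,0],[-0.07,-0.13,0,0,0,0],[-0.07,-0.13,0,0,0,0]]]'
python3 see.py; python3 - <<'E'
from h import *
im=save('scene','s7.png')
im=im[60:310,200:500,::-1];cv2.imwrite('pics/c7.png',cv2.resize(im,None,fx=2.4,fy=2.4))
E
```

```text
clock: 19.58
tool_pos: [0.4965, 0.3682, 0.1444]
eef_rot: [0.54, -0.458, 0.458, -0.538]
contact_force: [-0.4, 0.3, 0.5]
opening: 0.0
plate [0.5641 0.0251 0.01  ] [0.987  0.1606 0.    ] 0.2203335143184616 yaw 9.240862659614608
sleeve [0.5639 0.0258 0.028 ] [0.9901 0.1406 0.    ] 0.10172357374865797 (322.3299865722656, 195.3099822998047) (38.608036041259766, 13.293608665466309) yaw 8.082088247331741 in plate -1.8258577997344116e-05 0.0007213464834012565
state 19.6333 [0.4969 0.3674 0.1445] [-0.1775 -0.4096  0.0341]
```

View pics/c7.png

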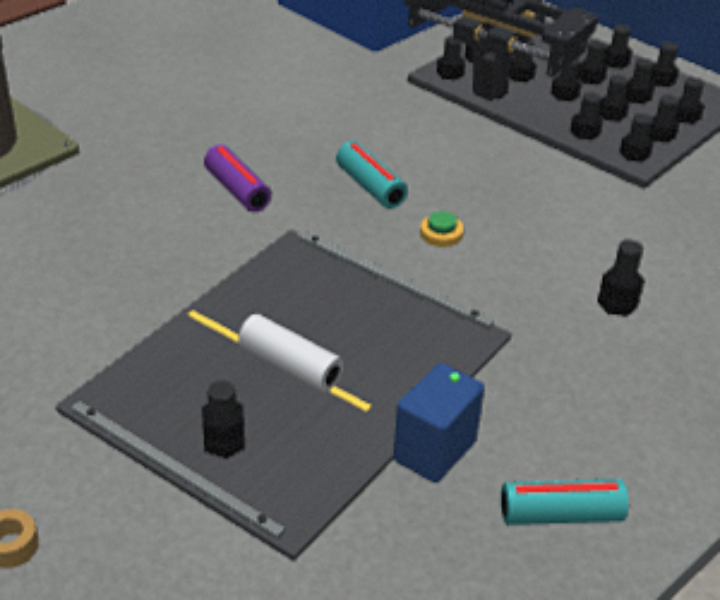

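The sleeve is on the line at crop (290,350), the button is up at (442,225), the bolts and collar stand, and the arm is clear. Handing in.

```bash
python3 -c "
from plant import job,r
print(job.finish_job(), r.get_state()['clock'])"
```

```text
the job is handed in; nothing more can be done
the job is handed in; nothing more can be done
```

I rolled the sleeve onto the yellow line in seven short strokes of the shut fingertips on its top, without gripping it. I then pressed the green button and backed the arm off; the job is handed in, and the hand-in gives no verdict.

- **Sleeve:** the last top-camera check, at 19.6 s, put it about 0.7 mm off the line, about 1.2° off parallel, and within about 1 mm of the line point lengthwise. It did not shift when the button was pressed.
- **Button:** the fingertip moved about 6 mm from first contact, at about 5 N, until the force jumped to 13 N at the stop. It looked up again in the last picture.
- **Bystanders:** both bolts and the collar stood upright and looked unmoved in the last picture. I did not measure their positions.
- **Forces:** tip force was mostly 2–6 N. It went above the 2–5 N guideline at first contact (14 N) and in the early strokes (up to about 9 N), with no visible harm.
- **Disagreement:** the two cameras put the button's height at 16 mm, but first contact came at about 23 mm, so I went by touch.

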